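# Tuck the contactor's terminal cover under its lip

### The arm

A 7-joint arm with a two-finger parallel gripper is mounted at the origin on the work surface. World frame = base frame: x ahead of the robot, y to its left, z up, the work surface at z = 0. Lengths are in m, angles in rad, forces in N, time in s.
With the tool pointing down it reaches from about 0.4 to 0.85 m from the base axis. Payload 4.5 kg.
Tool frame: the origin (TCP) lies midway between the tips of the shut fingers; the grasp point (between the pads) lies 19 mm behind it; y points along the fingers, z is the direction in which the jaws open and shut, and the axes are right-handed (so a half turn about y gives the same grasp; the last joint's range is limited). The gripper opens to 88 mm and grips with 3 to 60 N. Pads are 18 mm wide; open, the fingers measure 123 mm over their backs; the gripper's body (75 mm by 187 mm) begins 45 mm behind the grasp point.
Start: joints at [-1.292, 0.689, -0.195, 1.565, 0.157, 0.902, -0.215], TCP at [0.151, 0.606, 0.239] pointing down, gripper open.
Joint ranges: [-3.01, 3.01], [-0.46, 2.08], [-1.47, 1.51], [0.13, 2.56], [-1, 4.14], [0.04, 2.09], [-2.66, 2.66]. Speed limits (rad/s): [2.57, 2.57, 3.14, 3.14, 3.14, 3.14, 3.14].

### API

Orientations are given as a unit quaternion [x, y, z, w].
In Python, from plant import r, snapshot, get_calibration, job, boxes_of gives the robot as it stands. The module is installed in compiled form; this text tells all that it offers.
- The arm moves only by the shell command python3 -m handwheel 'ROWS' [OPENING] [FORCE]. ROWS is JSON, a list that holds one entry, the list of rows, each a list of 6 numbers: the shift along the tool's x, y, z as a fraction of full scale, then the turn, a rotation vector about the tool's x, y, z as a fraction of full scale. In form: [[[x, y, z, wx, wy, wz], ...]]. A call has 1 to 12 rows; each row is the pose to reach, as a shift and turn from the pose commanded when the call began, along the tool's axes at that moment, turning the shorter way round; what a row does not reach only later rows make up. Full scale, the value 1, is 100 cm for a shift and 180 degrees for a turn. A row lasts 1/12 s, in which the tool goes at most 41.7 mm and 7.16 degrees, less where a joint would pass 70% of its speed; a pose out of reach is approached as far as the arm can. A call with a number of a shift or a turn outside -1 to 1 is refused whole. A call with a gripper value outside its range is refused whole. OPENING is the opening, from -1 (shut) to 1 (fully open), set as the call begins (- or left out, the last holds). The fingers move at their own pace and stop on an object; FORCE is the grip in N (left out, the last holds). Time passes only in rows, so rows that repeat a pose let the fingers close. It gives the time, the measured TCP pose, the force and the opening at its end, in the units of the state.
- r.get_state(): the state, without advancing time (a new reading comes with each control period).
- snapshot(name): name is "scene" or "side" or "wrist"; returns the picture (420x560x3 uint8, red, green, blue); there is no depth.
- get_calibration(name): a dict with "fx", "fy", "cx", "cy" (pixels), "T" (4x4, takes a point from camera to world coordinates). Camera axes: x right, y down, z forward; pixel columns grow to the right and rows downward; lengths in m; the calibration is good to about 2 mm. A picture is of the moment at which its call begins: read the wrist's pose just before it. get_calibration takes no time and is no camera call; for the wrist camera it gives the pose at the moment of the call.
- job.finish_job(): hands the job in, once; it reports no verdict.
Trained networks look in the newest picture that a camera, given by its name, has taken for a name from the list of things; names that differ only in an ending like _2 or _b are one class to them, and where a whole thing is asked for, a point or a joint stands for the part that bears it (a point fixed in the world has none). Each returns a list of dicts, best first, with "confidence" (0 to 1); they miss things now and then, are a little off and sometimes report something else, mostly with a low value. They report only what shows in the picture. A call takes as long as a camera call. They do not tell look-alikes from the thing itself.
- boxes_of(thing, camera): "bbox" ([left, top, right, bottom] in pixels, round what is visible of it).
The state is a dict: "clock": time; "q": joint angles; "qd": joint speeds; "joint_torque": joint torques, N m; "tool_pos": TCP position; "eef_rot": TCP orientation; "contact_force": force on the tool from outside, world axes, zero at the start; "moment": the same for the moment, N m; "opening": opening from 0.0 (shut) to 1.0 (fully open).
Only numpy, scipy, OpenCV 4.12 (cv2) and the standard library are available. Lean on these libraries where they do the work, as an engineer would, in place of code of your own. Each camera call takes 0.05 s, during which the arm holds its last target. There are 200 camera calls.

### The job

Close the terminal cover of the contactor in the nest without gripping anything: with a fingertip push the raised yellow flap over until it lies flat, then, keeping it pressed flat, push its black rib towards the orange lip so that the flap slides fully home with its edge tucked beneath the lip. Let go; the flap must stay down. Leave the contactor sitting in its nest, and do not move the spare relay, the screwdriver or the spray can.

Things in the scene. Friction and masses are not known exactly. Their poses are not given: they have to be found in the camera images.
- unit: black contactor (1.6 kg, loose), 130 x 100 mm in plan, its top face 66 mm above its underside, sitting in a fixed nest (plate 170 x 140 x 10 mm, blue rim up to 22 mm above the bench). Origin: centre of its underside, 10 mm above the bench. z up; x points level from the flap's hinge to the lip; y along the hinge
- flap (a joint): hinge angle of the yellow flap, rad: 0 = flat towards the lip, 1.57 = upright, stop at 2.0. A light spring (0.06 N m/rad, rest at 1.6) lifts it again whenever it is neither pressed nor held by the lip; hinge friction lets it stand anywhere near upright
- carriage (a joint): how far the flap with its hinge is slid towards the lip, m: 0 = drawn back, 0.018 = home at the stop. Stays where left (friction 4.5 N). Flat at 0 the flap's edge is 10 mm short of the overhang; at 0.018 it is 8 mm beneath. Standing forward, the flap would land on the lip: push it back first
- hinge (a point): middle of the hinge axis, which moves with the carriage; in the contactor's frame x = -58 mm + carriage, z = 69 mm
- rib (a point): centre of the black push rib on the flap's outer face (upper face when flat): 50 mm long parallel to the hinge, 4 mm thick, 8 mm high, 52 mm from the hinge axis. Site axes: x from hinge to free edge, z out of the outer face
- flap_edge (a point): middle of the yellow flap's free edge, 80 mm from the hinge axis. The flap is 78 mm wide, 4 mm thick, bare between hinge and rib; flat, its top is 71 mm above the contactor's underside, 81 mm above the bench
- lip_front (a point): middle of the lower front edge of the orange lip's flat overhang, fixed to the contactor: in its frame x = 32 mm, z = 73.8 mm. The overhang is 84 mm wide, reaches x = 47 mm to a post (x 46 to 62 mm, top z = 80 mm); a short upturned lead-in in front reaches to x = 27 mm, top z = 82 mm
- relay: bystander: small black spare relay with yellow top, 55 x 45 x 76 mm, standing loose; origin at the centre of its underside
- screwdriver: bystander: screwdriver with red handle, 190 mm long, lying loose; its origin at the middle of its underside
- cleaner: bystander: upright spray can, 60 mm across, 170 mm tall, loose; origin at the centre of its underside
There are look-alikes about, which are no part of the job. What is shaped like the unit but purple or red is not meant.

How it is judged:
By the outcome, as a careful person would: the job done as asked, in the order asked, and still so for the second after the job is handed in, with the robot touching nothing.
It also fails if it takes over 42 s, if anything falls off the work surface, if the arm or the gripper's body presses on something with over 40 N, if the wrist force passes 120 N, or if a joint passes its speed limit or range.

## Working session

There is one attempt and no reset: what is moved stays moved. The work goes in short steps, Python scripts to look and compute and a shell command to move; the robot and the scene stay as the last step left them, time stands still between calls to the robot, and variables do not carry over. Pictures are saved under pics/ and viewed, about 8 in all and at most 12, crops included, and the job is handed in when it is done.

```bash
mkdir -p pics; python3 - <<'E'
from plant import r,snapshot,get_calibration,boxes_of
import cv2,numpy as np
np.set_printoptions(precision=4,suppress=True)
for n in("scene","side"):
    im=snapshot(n);cv2.imwrite(f"pics/{n}0.png",cv2.cvtColor(im,cv2.COLOR_RGB2BGR))
    c=get_calibration(n);print(n,c["fx"],c["fy"],c["cx"],c["cy"]);print(np.array(c["T"]))
    for t in("unit","flap","rib"):
        print(t,[(np.round(b["bbox"]),round(b["confidence"],2)) for b in boxes_of(t,n)][:4])
s=r.get_state();print(s)
E
```

```text
scene 490.7272326327649 490.7272326327649 282.8863653355239 218.3077671371493
[[-0.1555  0.5411 -0.8264  1.6261]
 [ 0.9878  0.0913 -0.1261  0.2956]
 [ 0.0072 -0.836  -0.5487  0.7653]
 [ 0.      0.      0.      1.    ]]
unit [(array([226., 262., 281., 329.]), 0.86), (array([204., 166., 254., 207.]), 0.73), (array([277., 189., 329., 239.]), 0.73), (array([184., 174., 243., 251.]), 0.65)]
flap [(array([213., 170., 240., 206.]), 0.92), (array([289., 187., 319., 206.]), 0.87), (array([222., 172., 253., 188.]), 0.74)]
rib [(array([233., 264., 273., 288.]), 0.72), (array([289., 192., 320., 208.]), 0.71), (array([222., 168., 250., 183.]), 0.7), (array([130., 254., 171., 288.]), 0.65)]
side 467.9698197485303 467.9698197485303 283.3467870471736 203.13160480120766
[[-0.9083 -0.2494  0.3359  0.2715]
 [-0.418   0.5752 -0.7032  0.8648]
 [-0.0178 -0.7791 -0.6267  0.7286]
 [ 0.      0.      0.      1.    ]]
unit [(array([286., 140., 352., 203.]), 0.91), (array([294., 211., 366., 283.]), 0.85), (array([231., 123., 278., 171.]), 0.77), (array([378., 163., 441., 228.]), 0.73)]
flap [(array([389., 177., 431., 203.]), 0.97), (array([329., 138., 352., 180.]), 0.96), (array([317., 221., 364., 256.]), 0.79), (array([234., 126., 266., 139.]), 0.64)]
rib [(array([387., 174., 432., 203.]), 0.94), (array([233., 126., 268., 139.]), 0.9), (array([191., 170., 238., 193.]), 0.87), (array([314., 222., 363., 255.]), 0.73)]
{'clock': 0.4, 'q': array([-1.2922,  0.6892, -0.1946,  1.5654,  0.1573,  0.9025, -0.2151]), 'qd': array([ 0.0007,  0.0006, -0.0025, -0.0017, -0.001 , -0.0008, -0.0005]), 'joint_torque': array([  0.0017, -52.6969,  -1.2647, -15.3502,  -0.052 ,   0.0016,
         0.0001]), 'tool_pos': array([0.1514, 0.6063, 0.2386]), 'eef_rot': array([ 0.7019, -0.0863,  0.0863, -0.7018]), 'contact_force': array([-0.4882, -0.4935, -0.1358]), 'moment': array([ 0.0627,  0.0004, -0.0208]), 'opening': 1.0041845226352086}
```

View pics/scene0.png

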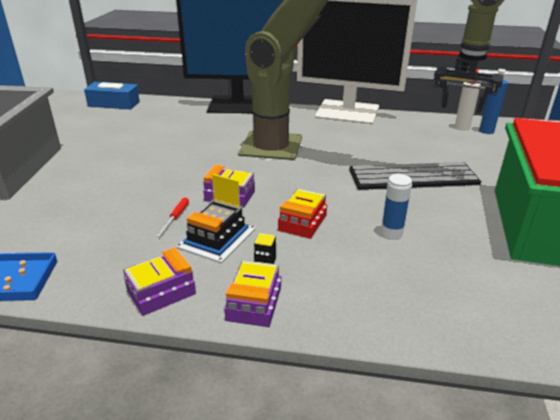

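View pics/side0.png

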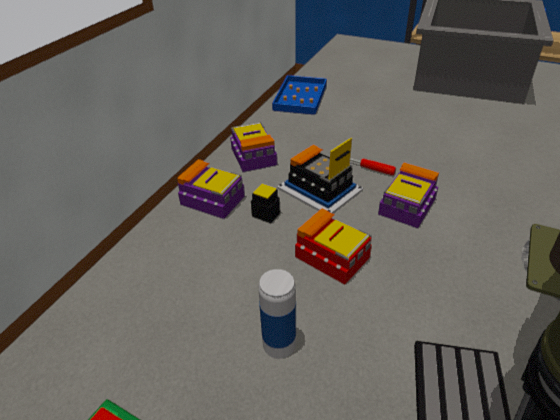

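Scene: the black contactor in the blue-rimmed nest is at about (216,226), flap upright at (227,190). The purple units at (229,185), (160,280) and (254,290) and the red one at (303,212) are look-alikes. The side view shows the black one at (320,175). I'll confirm this with one enlarged crop of both views.

```bash
python3 - <<'E'
import cv2,numpy as np
a=cv2.imread("pics/scene0.png")[160:265,165:265];b=cv2.imread("pics/side0.png")[125:230,270:370]
cv2.imwrite("pics/crop1.png",cv2.resize(np.hstack([a,b]),None,fx=4,fy=4,interpolation=cv2.INTER_CUBIC)[:600])
E
```

```text
(no output)
```

View pics/crop1.png

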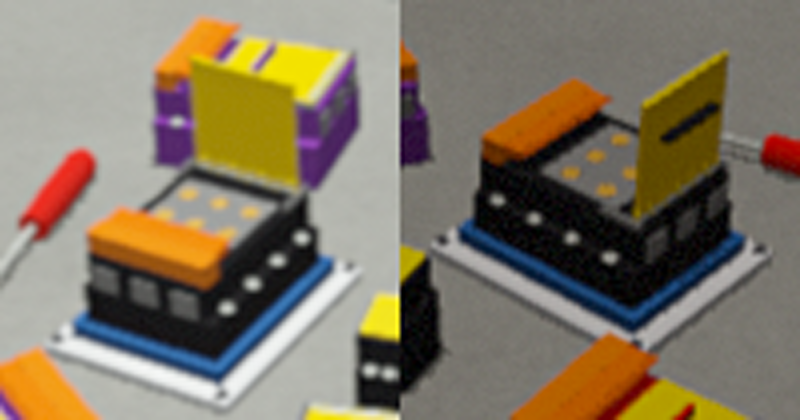

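Confirmed: the black unit with the orange lip, in the nest with the blue rim, is the one meant. Its hinge is on the robot side and its flap is upright. I'll fit its pose from the corners read in both crops.

```bash
cat > fit.py <<'E'
import numpy as np
from scipy.optimize import least_squares
from plant import get_calibration
C={n:get_calibration(n) for n in("scene","side")}
def proj(n,P):
    c=C[n];T=np.array(c["T"]);q=T[:3,:3].T@(P-T[:3,3]);return np.array([c["fx"]*q[0]/q[2]+c["cx"],c["fy"]*q[1]/q[2]+c["cy"]])
def model(p,kind,a):
    x,y,w,th,c=p
    if kind=="f": # along flap, y, out offset
        d,yy,o=a; P=np.array([-.058+c+d*np.cos(th)-o*np.sin(th),yy,.069+d*np.sin(th)+o*np.cos(th)+.01])
    else: P=np.array(a)
    R=np.array([[np.cos(w),-np.sin(w),0],[np.sin(w),np.cos(w),0],[0,0,1]]);return R@P+[x,y,0]
E
python3 - <<'E'
from fit import *
pts=[("s",50,340,"u",(.085,-.07,.01)),("s",220,406,"u",(.085,.07,.01)),("s",362,268,"u",(-.085,.07,.01)),
("s",192,55,"f",(.08,-.039,0)),("s",298,88,"f",(.08,.039,0)),("s",88,237,"u",(.062,-.042,.09)),("s",218,268,"u",(.062,.042,.09)),
("d",432,240,"u",(.085,.07,.01)),("d",637,346,"u",(-.085,.07,.01)),("d",770,250,"u",(-.085,-.07,.01)),
("d",638,102,"f",(.08,.039,0)),("d",726,55,"f",(.08,-.039,0)),("d",637,215,"f",(0,.039,0)),
("d",662,138,"f",(.052,.025,.006)),("d",718,106,"f",(.052,-.025,.006))]
def res(p):
    o=[]
    for s,u,v,k,a in pts:
        n,px=("scene",(165+u/4,160+v/4)) if s=="s" else ("side",(270+(u-400)/4,125+v/4))
        o.append(proj(n,model(p,k,a))-px)
    return np.ravel(o)
f=least_squares(res,[.6,.1,0,1.57,0],loss="soft_l1",x_scale=[.1,.1,.3,.3,.01])
np.set_printoptions(precision=4,suppress=True)
print(f.x);print(f.fun.reshape(-1,2).round(1).tolist());J=f.jac;print(np.sqrt(np.diag(np.linalg.inv(J.T@J))))
from plant import r
from scipy.spatial.transform import Rotation as R
print(R.from_quat(r.get_state()["eef_rot"]).as_matrix())
print(np.array(get_calibration("wrist")["T"]))
for d in ((-.085,-.07,.01),):pass
for k,a in(("f",(0,0,0)),("f",(.08,0,0)),("f",(.052,0,0.006)),("u",(.032,0,.0838)),("u",(.062,0,.09))):print(model(f.x,k,a))
# bystanders on z planes
def ray(n,u,v,z):
    c=C[n];T=np.array(c["T"]);d=T[:3,:3]@[(u-c["cx"])/c["fx"],(v-c["cy"])/c["fy"],1];return T[:3,3]+d*(z-T[2,3])/d[2]
for nm,n,u,v,z in(("relay top","scene",265,240,.076),("driver handle","scene",179,209,.015),("driver tip","scene",160,236,.005),("can top","scene",400,181,.17),("purple behind","scene",229,182,.08),("red","scene",303,200,.08)):print(nm,ray(n,u,v,z))
E
```

```text
[ 0.6002 -0.0388 -0.3182  1.5602 -0.0007]
[[-1.9, 0.1], [1.2, -0.8], [-0.1, -0.5], [-0.4, -0.2], [-1.3, -1.7], [-0.3, -1.6], [-4.8, -0.6], [-1.7, 0.8], [-1.1, 2.7], [0.2, 0.2], [0.7, 1.1], [-0.5, -0.7], [-0.3, 1.8], [0.1, 0.9], [-0.7, 0.1]]
[0.0016 0.0013 0.015  0.0493 0.0036]
[[ 0.9702 -0.      0.2423]
 [-0.2423 -0.0002  0.9702]
 [ 0.     -1.     -0.0002]]
[[ 0.2423  0.925   0.2928  0.075 ]
 [ 0.9702 -0.2308 -0.0737  0.6247]
 [-0.0006  0.3019 -0.9533  0.3846]
 [ 0.      0.      0.      1.    ]]
[ 0.5445 -0.0204  0.079 ]
[ 0.5453 -0.0207  0.159 ]
[ 0.5393 -0.0187  0.1311]
[ 0.6306 -0.0488  0.0838]
[ 0.6591 -0.0582  0.09  ]
relay top [0.6886 0.1096 0.076 ]
driver handle [ 0.4975 -0.1775  0.015 ]
driver tip [ 0.6204 -0.1891  0.005 ]
can top [0.5121 0.422  0.17  ]
purple behind [ 0.4324 -0.0436  0.08  ]
red [0.4959 0.1776 0.08  ]
```

```bash
python3 -m handwheel '[[[0.03,0,-0.03,0,0.02,0],[0.06,0,-0.06,0,0.0234,0],[0.09,0,-0.09,0,0.0234,0],[0.12,0,-0.12,0,0.0234,0],[0.148,0,-0.15,0,0.0234,0],[0.176,0,-0.18,0,0.0234,0],[0.204,0,-0.21,0,0.0234,0],[0.232,0,-0.24,0,0.0234,0],[0.26,0,-0.27,0,0.0234,0],[0.288,0,-0.3,0,0.0234,0],[0.31,0,-0.325,0,0.0234,0],[0.32,0,-0.335,0,0.0234,0]]]' -1 20; python3 -c "
from plant import r
from scipy.spatial.transform import Rotation as R
print(R.from_quat(r.get_state()['eef_rot']).as_matrix().round(4))"
```

```text
clock: 1.4
tool_pos: [0.3825, 0.1986, 0.2388]
eef_rot: [0.699, -0.114, 0.115, -0.697]
contact_force: [0.2, 0.0, 0.0]
opening: 0.115
[[ 9.476e-01  4.000e-04  3.195e-01]
 [-3.195e-01 -2.800e-03  9.476e-01]
 [ 1.300e-03 -1.000e+00 -2.500e-03]]
```

```bash
python3 -m handwheel '[[[0.03,0,-0.027,0,0,0],[0.06,0,-0.054,0,0,0],[0.09,0,-0.081,0,0,0],[0.12,0,-0.108,0,0,0],[0.145,0,-0.132,0,0,0],[0.163,0,-0.148,0,0,0],[0.172,0,-0.156,0,0,0],[0.172,0,-0.156,0,0,0]]]'; cat > look.py <<'E'
import sys,cv2,numpy as np
from plant import r,snapshot
from scipy.spatial.transform import Rotation as R
s=r.get_state();p=s["tool_pos"]-[.6002,-.0388,.01];w=-.3182
print("TCP unit frame mm:",(1e3*np.array([p[0]*np.cos(w)+p[1]*np.sin(w),-p[0]*np.sin(w)+p[1]*np.cos(w),p[2]])).round(1),"F",s["contact_force"].round(1),"t",s["clock"])
print(R.from_quat(s["eef_rot"]).as_matrix().round(3).tolist())
ims=[]
for n in sys.argv[2:]:
    im=cv2.cvtColor(snapshot(n),cv2.COLOR_RGB2BGR)
    if n=="side": im=cv2.resize(im[75:245,240:440],(494,420),interpolation=cv2.INTER_CUBIC)
    if n=="scene": im=cv2.resize(im[145:275,150:280],(420,420),interpolation=cv2.INTER_CUBIC)
    ims.append(im)
if ims:
    o=np.hstack(ims); k=min(1,800/o.shape[1]);cv2.imwrite(sys.argv[1],cv2.resize(o,None,fx=k,fy=k,interpolation=cv2.INTER_AREA))
E
python3 look.py pics/w1.png wrist
```

```text
clock: 2.07
tool_pos: [0.4964, -0.0008, 0.2386]
eef_rot: [0.698, -0.113, 0.114, -0.698]
contact_force: [0.0, -0.5, 0.1]
opening: 0.004
TCP unit frame mm: [-110.5    3.6  228.6] F [ 0.  -0.5  0.1] t 2.0667
[[0.948, 0.001, 0.318], [-0.318, -0.001, 0.948], [0.001, -1.0, -0.0]]
```

View pics/w1.png

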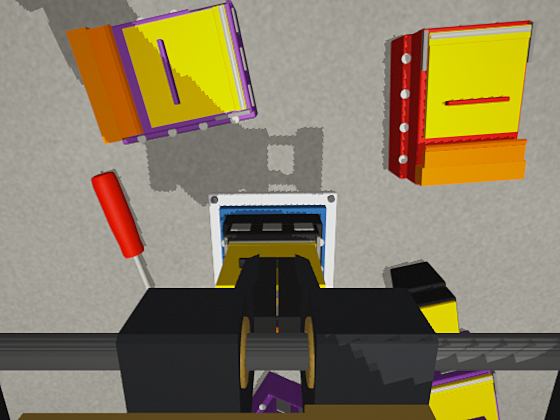

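Wrist view: nest plate's hinge-side corners are at (210,195) and (338,195), the flap's edges at (215,288) and (328,288), and the shut fingers at column 278 are centred behind the flap. I'll check the pose from the plate corners.

```bash
python3 - <<'E'
import numpy as np
from plant import get_calibration
c=get_calibration("wrist");T=np.array(c["T"])
P=[]
for u,v in((210,195.5),(338,194.5)):
    d=T[:3,:3]@[(u-c["cx"])/c["fx"],(v-c["cy"])/c["fy"],1];P.append(T[:3,3]+d*(.01-T[2,3])/d[2])
a,b=P;d=b-a;w=np.arctan2(-d[0],d[1]);L=np.hypot(*d[:2]);print(a,b,L,w,(a+b)/2+.085*np.array([np.cos(w),np.sin(w),0]))
E
```

```text
[ 0.49777999 -0.07580758  0.01      ] [0.5401758 0.0556983 0.01     ] 0.13817091611707583 -0.3118669195247306 [ 0.5998777  -0.03613571  0.01      ]
```

Both measurements agree to within 3 mm. Next I go down behind the flap and tip it forward in an arc.

```bash
python3 -m handwheel '[[[0,0.035,0,0,0,0],[0,0.07,0,0,0,0],[0,0.105,0,0,0,0],[0.005,0.122,0,0,0,0],[0.015,0.125,0,0,0,0],[0.024,0.125,0,0,0,0],[0.032,0.125,0,0,0,0],[0.04,0.126,0,0,0,0],[0.047,0.127,0,0,0,0],[0.053,0.128,0,0,0,0],[0.059,0.129,0,0,0,0],[0.059,0.129,0,0,0,0]]]'; python3 look.py pics/p2.png side wrist
```

```text
clock: 3.12
tool_pos: [0.5523, -0.0168, 0.1096]
eef_rot: [-0.698, 0.112, -0.113, 0.698]
contact_force: [0.6, -0.8, 0.7]
opening: 0.004
TCP unit frame mm: [-52.4   5.9  99.6] F [ 0.6 -0.8  0.7] t 3.1167
[[0.95, 0.001, 0.313], [-0.313, 0.0, 0.95], [0.001, -1.0, 0.001]]
```

View pics/p2.png

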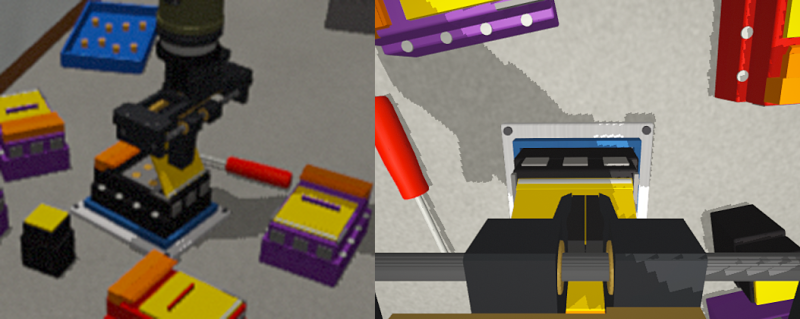

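Side crop: the flap, at about (185,165), leans forward ahead of the finger. Wrist crop: the finger is centred on it. I'll continue the arc down to flat.

```bash
python3 -m handwheel '[[[0.004,0.002,0,0,0,0],[0.008,0.004,0,0,0,0],[0.011,0.007,0,0,0,0],[0.0135,0.01,0,0,0,0],[0.0155,0.0135,0,0,0,0],[0.0175,0.017,0,0,0,0],[0.019,0.0205,0,0,0,0],[0.02,0.024,0,0,0,0],[0.0205,0.0265,0,0,0,0],[0.0205,0.0285,0,0,0,0],[0.0205,0.0295,0,0,0,0],[0.0205,0.0295,0,0,0,0]]]'; python3 look.py pics/p3.png side scene
```

```text
clock: 4.22
tool_pos: [0.5707, -0.023, 0.0812]
eef_rot: [0.698, -0.112, 0.112, -0.698]
contact_force: [-3.7, 1.3, 10.4]
opening: 0.004
TCP unit frame mm: [-33.    5.7  71.2] F [-3.7  1.3 10.4] t 4.2167
[[0.95, 0.0, 0.313], [-0.313, -0.0, 0.95], [0.0, -1.0, -0.0]]
```

View pics/p3.png

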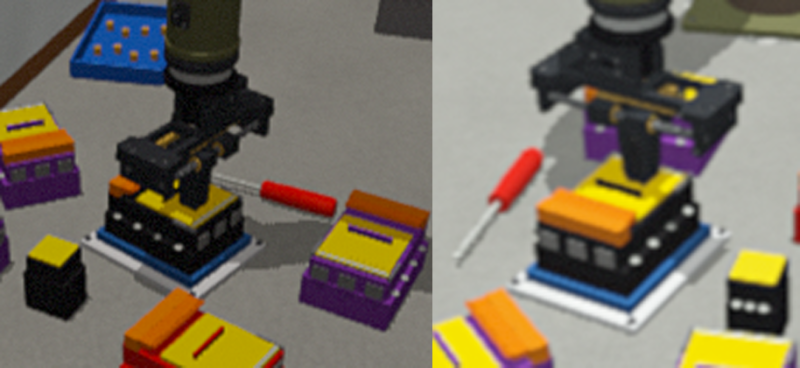

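Both views show the flap flat, with a force of 10 N at the expected height. The rib is still ahead of the finger, at (620,188) in the scene half. Keeping the press, I push towards the lip.

```bash
python3 -m handwheel '[[[0.003,0,0,0,0,0],[0.006,0,0,0,0,0],[0.009,0,0,0,0,0],[0.012,0,0,0,0,0],[0.015,0,0,0,0,0],[0.018,0,0,0,0,0],[0.02,0,0,0,0,0],[0.022,0,0,0,0,0],[0.024,0,0,0,0,0],[0.026,0,0,0,0,0],[0.028,0,0,0,0,0],[0.028,0,0,0,0,0]]]'; python3 look.py x
```

```text
clock: 5.32
tool_pos: [0.5916, -0.0297, 0.081]
eef_rot: [0.698, -0.115, 0.107, -0.698]
contact_force: [-13.9, 4.3, 19.8]
opening: 0.004
TCP unit frame mm: [-11.   6.  71.] F [-13.9   4.3  19.8] t 5.3167
[[0.95, -0.011, 0.311], [-0.311, 0.001, 0.95], [-0.011, -1.0, -0.002]]
```

```bash
python3 -m handwheel '[[[0.001,-0.0006,0,0,0,0],[0.002,-0.0008,0,0,0,0],[0.003,-0.0008,0,0,0,0],[0.004,-0.0008,0,0,0,0],[0.005,-0.0008,0,0,0,0],[0.006,-0.0008,0,0,0,0],[0.007,-0.0008,0,0,0,0],[0.007,-0.0008,0,0,0,0]]]'; python3 look.py pics/p4.png side scene
```

```text
clock: 5.98
tool_pos: [0.6012, -0.0329, 0.0809]
eef_rot: [0.698, -0.114, 0.11, -0.698]
contact_force: [-9.1, 3.4, 10.7]
opening: 0.008
TCP unit frame mm: [-0.9  5.9 70.9] F [-9.1  3.4 10.7] t 5.9833
[[0.95, -0.006, 0.312], [-0.312, 0.001, 0.95], [-0.006, -1.0, -0.001]]
```

View pics/p4.png

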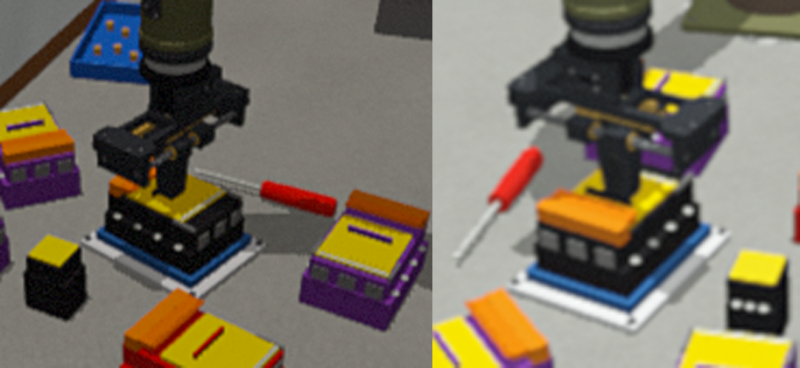

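The flap is flat and the rib has moved close to the lip, at about (600,190) in the scene half. The push needs only about 10 N. I'll continue to the stop.

```bash
python3 -m handwheel '[[[0.001,0,0,0,0,0],[0.002,0,0,0,0,0],[0.003,0,0,0,0,0],[0.004,-0.0003,0,0,0,0],[0.004,-0.0003,0,0,0,0]]]';python3 look.py x; python3 -m handwheel '[[[0.001,0,0,0,0,0],[0.002,-0.0003,0,0,0,0],[0.003,-0.0003,0,0,0,0],[0.003,-0.0003,0,0,0,0]]]'; python3 look.py x
```

```text
clock: 6.5
tool_pos: [0.6014, -0.033, 0.0809]
eef_rot: [0.698, -0.116, 0.107, -0.698]
contact_force: [-14.4, 4.9, 15.5]
opening: 0.005
TCP unit frame mm: [-0.7  5.9 70.9] F [-14.4   4.9  15.5] t 6.5
[[0.95, -0.013, 0.311], [-0.311, 0.002, 0.95], [-0.013, -1.0, -0.003]]
clock: 6.83
tool_pos: [0.6015, -0.0331, 0.0809]
eef_rot: [0.699, -0.118, 0.105, -0.698]
contact_force: [-20.0, 7.3, 18.7]
opening: 0.008
TCP unit frame mm: [-0.6  5.9 70.9] F [-20.    7.3  18.7] t 6.8333
[[0.95, -0.019, 0.311], [-0.311, 0.002, 0.95], [-0.019, -1.0, -0.004]]
```

```bash
python3 -m handwheel '[[[0.002,-0.0006,0,0,0,0],[0.004,-0.001,0,0,0,0],[0.006,-0.0012,0,0,0,0],[0.006,-0.0012,0,0,0,0]]]';python3 look.py x
```

```text
clock: 7.17
tool_pos: [0.6027, -0.0336, 0.081]
eef_rot: [0.699, -0.121, 0.101, -0.698]
contact_force: [-26.9, 9.1, 20.5]
opening: -0.001
TCP unit frame mm: [ 0.7  5.7 71. ] F [-26.9   9.1  20.5] t 7.1667
[[0.95, -0.029, 0.31], [-0.31, 0.003, 0.951], [-0.028, -1.0, -0.006]]
```

The finger front is at about +9.7 mm, against +10 mm for home, and the push is hard at 28 N. I'll relieve the push, lift, and inspect.

```bash
python3 -m handwheel '[[[-0.006,0,0,0,0,0],[-0.012,0,0,0,0,0],[-0.018,0,0,0,0,0],[-0.021,-0.002,0,0,0,0],[-0.022,-0.01,0,0,0,0],[-0.03,-0.03,0,0,0,0],[-0.05,-0.06,0,0,0,0],[-0.08,-0.09,0,0,0,0],[-0.11,-0.12,0,0,0,0],[-0.12,-0.13,0,0,0,0],[-0.12,-0.13,0,0,0,0]]]';python3 look.py pics/p5.png wrist scene side
python3 - <<'E'
import cv2,numpy as np
from plant import snapshot
a=cv2.cvtColor(snapshot("scene"),cv2.COLOR_RGB2BGR)[160:265,165:265];b=cv2.cvtColor(snapshot("side"),cv2.COLOR_RGB2BGR)[125:230,270:370]
cv2.imwrite("pics/crop6.png",cv2.resize(np.hstack([a,b]),None,fx=4,fy=4,interpolation=cv2.INTER_CUBIC))
E
```

```text
clock: 8.08
tool_pos: [0.5024, 0.0003, 0.2162]
eef_rot: [-0.698, 0.11, -0.113, 0.699]
contact_force: [1.0, -0.2, 0.4]
opening: -0.002
TCP unit frame mm: [-105.2    6.5  206.2] F [ 1.  -0.2  0.4] t 8.0833
[[0.95, 0.005, 0.312], [-0.312, 0.0, 0.95], [0.005, -1.0, 0.002]]
```

View pics/crop6.png

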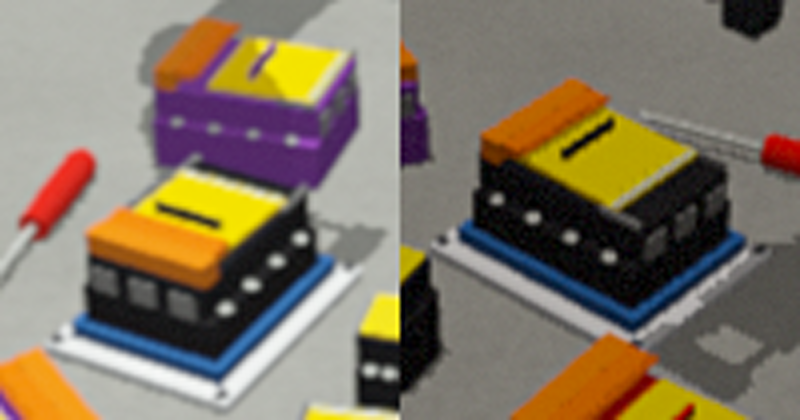

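The flap stays down, tucked under the lip. The rib is at (188,214) in the scene half and (589,139) in the side half, and the unit is unmoved in its nest. I'll measure the carriage from the rib.

```bash
python3 - <<'E'
from fit import *
p=[.6002,-.0385,-.3182,0,0]
for c in(0.012,.014,.016,.018):
    p[4]=c
    print(c,[(proj(n,model(p,"f",(.052,0,.007)))-q).round(2).tolist() for n,q in(("scene",(165+188/4,160+214/4)),("side",(270+189/4,125+139/4)))],
     [ (proj(n,model(p,"u",(.062,y,.09)))-q).round(2).tolist() for n,y,q in(("scene",-.042,(165+22,160+237/4)),("side",-.042,(270+170/4,125+79/4)))])
E
python3 look.py pics/p6.png wrist
```

```text
0.012 [[1.43, -0.97], [1.06, 1.34]] [[-0.25, -1.63], [-0.53, 0.18]]
0.014 [[0.99, -0.59], [0.43, 1.04]] [[-0.25, -1.63], [-0.53, 0.18]]
0.016 [[0.55, -0.22], [-0.19, 0.74]] [[-0.25, -1.63], [-0.53, 0.18]]
0.018 [[0.11, 0.15], [-0.82, 0.44]] [[-0.25, -1.63], [-0.53, 0.18]]
TCP unit frame mm: [-103.8    5.4  201.8] F [-0.6  0.1 -0.3] t 8.3333
[[0.949, -0.0, 0.314], [-0.314, -0.0, 0.949], [-0.0, -1.0, -0.0]]
```

View pics/p6.png

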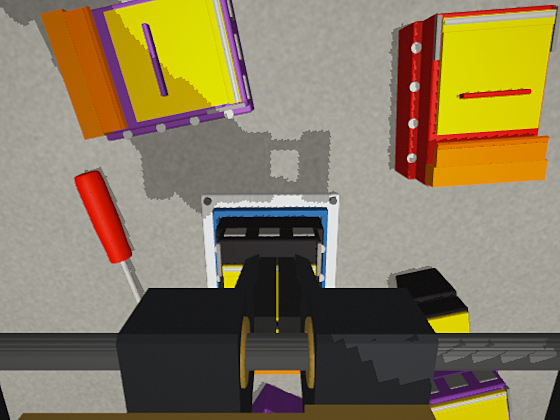

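The rib reads a carriage of 16–18 mm, which is not sharp enough. I'll push once more with hardly any downward press, so that only carriage friction can resist, and see whether it is really at the stop.

```bash
python3 -m handwheel '[[[0.03,0,0,0,0,0],[0.06,0.01,0,0,0,0],[0.078,0.04,0,0,0,0],[0.08,0.075,0,0,0,0],[0.08,0.105,0,0,0,0],[0.08,0.12,0,0,0,0],[0.08,0.126,0,0,0,0],[0.08,0.126,0,0,0,0],[0.08,0.126,0,0,0,0]]]';python3 look.py x
```

```text
clock: 9.13
tool_pos: [0.5789, -0.0256, 0.0867]
eef_rot: [-0.698, 0.112, -0.112, 0.698]
contact_force: [0.5, 0.0, 0.1]
opening: 0.004
TCP unit frame mm: [-24.4   5.9  76.7] F [0.5 0.  0.1] t 9.1333
[[0.95, 0.0, 0.313], [-0.313, 0.0, 0.95], [0.0, -1.0, 0.0]]
```

```bash
python3 -m handwheel '[[[0.004,0.003,0,0,0,0],[0.009,0.005,0,0,0,0],[0.014,0.005,0,0,0,0],[0.018,0.005,0,0,0,0],[0.021,0.005,0,0,0,0],[0.023,0.005,0,0,0,0],[0.0235,0.005,0,0,0,0],[0.0235,0.005,0,0,0,0]]]';python3 look.py x; for i in 1 ; do python3 -m handwheel '[[[0.001,0,0,0,0,0],[0.002,0,0,0,0,0],[0.002,0,0,0,0,0]]]';done; python3 look.py x;python3 -m handwheel '[[[0.001,0,0,0,0,0],[0.003,0,0,0,0,0],[0.003,0,0,0,0,0]]]'; python3 look.py x
```

```text
clock: 9.8
tool_pos: [0.6012, -0.033, 0.082]
eef_rot: [-0.698, 0.112, -0.112, 0.698]
contact_force: [-0.1, -0.0, 1.6]
opening: 0.004
TCP unit frame mm: [-0.9  5.8 72. ] F [-0.1 -0.   1.6] t 9.8
[[0.95, 0.001, 0.313], [-0.313, 0.0, 0.95], [0.001, -1.0, 0.0]]
clock: 10.05
tool_pos: [0.602, -0.0333, 0.0816]
eef_rot: [0.698, -0.112, 0.111, -0.698]
contact_force: [-1.8, -0.2, 2.4]
opening: 0.006
TCP unit frame mm: [-0.   5.8 71.6] F [-1.8 -0.2  2.4] t 10.05
[[0.95, -0.001, 0.313], [-0.313, 0.0, 0.95], [-0.001, -1.0, -0.0]]
clock: 10.3
tool_pos: [0.6022, -0.0335, 0.0812]
eef_rot: [0.698, -0.114, 0.109, -0.698]
contact_force: [-6.9, 3.3, 5.5]
opening: 0.002
TCP unit frame mm: [ 0.2  5.7 71.2] F [-6.9  3.3  5.5] t 10.3
[[0.95, -0.007, 0.312], [-0.312, 0.001, 0.95], [-0.007, -1.0, -0.002]]
```

```bash
python3 -m handwheel '[[[0.002,-0.0003,0,0,0,0],[0.004,-0.0006,0,0,0,0],[0.004,-0.0006,0,0,0,0]]]'; python3 look.py x;python3 -m handwheel '[[[0.002,-0.0004,0,0,0,0],[0.004,-0.0008,0,0,0,0],[0.004,-0.0008,0,0,0,0]]]'; python3 look.py x
```

```text
clock: 10.55
tool_pos: [0.6023, -0.0337, 0.081]
eef_rot: [0.699, -0.117, 0.106, -0.698]
contact_force: [-13.1, 3.4, 5.9]
opening: 0.004
TCP unit frame mm: [ 0.4  5.5 71. ] F [-13.1   3.4   5.9] t 10.55
[[0.95, -0.015, 0.311], [-0.311, 0.002, 0.95], [-0.014, -1.0, -0.003]]
clock: 10.8
tool_pos: [0.6024, -0.0338, 0.0811]
eef_rot: [0.699, -0.119, 0.103, -0.698]
contact_force: [-19.2, 6.2, 8.9]
opening: 0.008
TCP unit frame mm: [ 0.5  5.5 71.1] F [-19.2   6.2   8.9] t 10.8
[[0.95, -0.022, 0.311], [-0.311, 0.002, 0.951], [-0.022, -1.0, -0.005]]
```

With a light press it stalls rigidly at 20 N, over four times the carriage friction, so the flap is at the stop. I'll back off, lift clear and do a final check.

```bash
python3 -m handwheel '[[[-0.006,0,0,0,0,0],[-0.012,0,0,0,0,0],[-0.016,-0.001,0,0,0,0],[-0.02,-0.004,0,0,0,0],[-0.022,-0.015,0,0,0,0],[-0.03,-0.035,0,0,0,0],[-0.05,-0.065,0,0,0,0],[-0.08,-0.095,0,0,0,0],[-0.11,-0.12,0,0,0,0],[-0.12,-0.13,0,0,0,0],[-0.12,-0.13,0,0,0,0],[-0.12,-0.13,0,0,0,0]]]';python3 look.py pics/p7.png side scene
```

```text
clock: 11.8
tool_pos: [0.5004, 0.0004, 0.2145]
eef_rot: [-0.698, 0.111, -0.113, 0.698]
contact_force: [0.0, 0.1, 0.3]
opening: 0.004
TCP unit frame mm: [-107.1    6.   204.5] F [0.  0.1 0.3] t 11.8
[[0.95, 0.004, 0.313], [-0.313, -0.0, 0.95], [0.004, -1.0, 0.001]]
```

View pics/p7.png

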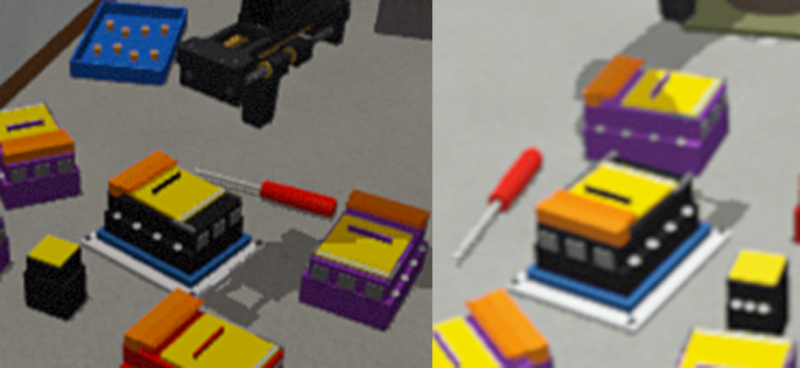

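The flap lies flat and tucked under the lip, at (180,190) in the side half and (615,195) in the scene half. The unit is in its nest, the relay and screwdriver are in place, and the robot is clear.

```bash
python3 -c "
from plant import job
print(job.finish_job())"
```

```text
the job is handed in; nothing more can be done
None
```

The terminal cover is closed, and I handed the job in at about 11.8 s of the 42 s allowed. With shut fingers I tipped the yellow flap flat. Then, keeping it pressed, I pushed the black rib until the flap was home under the orange lip, and lifted clear.

**Last checks:**
- **Flap:** it stays flat with its edge under the lip after letting go, in both the scene and side views.
- **Stop:** the first push stalled at 21 N, then gave another 1.3 mm at about 28 N. I repeated the push with a light press, and it stalled firmly at 20 N, well above the carriage friction of 4.5 N.
- **Surroundings:** the contactor is still in its nest, and the relay and screwdriver look unmoved. The spray can was outside the final pictures, but the arm passed no closer than roughly 0.2 m to it.
- **Forces:** wrist force readings stayed below about 36 N, and 0.3 N or less at the end.

**Less certain:** measured from the pictures, the carriage read 16 to 18 mm, which is too coarse to prove the full 18 mm. That it is fully home rests on the stall in the second push.

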